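# Find the hidden release of the stall's cash drawer

### The job

The cash drawer on the counter has a concealed release: a flush button set somewhere along the bare metal strip in its lid. Feel along the strip with the fingertips, without leaning hard on it, and press the button in until the drawer springs open, then take the hand away. Nothing is to be picked up, and the jar, dish, tin and cup stay where they are.

Things in the scene. Friction and masses are not known exactly. Their poses are not given: they have to be found in the camera images.
- cashbox: Grey steel cash drawer box fixed on the counter, 340 mm (x) by 460 mm (y) by 110 mm high, flat lid; origin at the centre of its underside, its -x side is the front, where the drawer is. A bare aluminium strip, 90 mm (along box x) by 200 mm (along box y), is let into the lid, 0.6 mm below the lid's top; its middle is 60 mm in front of the box centre.
- strip_mid (a point): The middle of the visible metal strip, on its upper surface (109.4 mm above the counter); axes as the box's: y runs along the strip. The strip is rigid except for the release button, whose centre lies on the strip's centre line, anywhere from 60 mm one side to 60 mm the other side of this point along y.
- catch (a joint): The release button: a flat aluminium plate like the strip around it, 54 mm (across the strip) by 56 mm (along it), in an opening 57 by 59 mm, its top 2 mm below the strip's surface. The value is how far it is pressed straight down: 0 at rest, 0.006 m at its stop. It is sprung: 1.5 N to start, 5.1 N at the stop, and comes back up when let go. Beyond about 0.004 m it frees the drawer. Shut fingertips fit into the opening with the plate.
- drawer (a joint): The drawer in the box: 0 shut (about 0.0005 m when held by the catch), opens towards the box's -x. Once the catch frees it, its spring pushes it open to 0.05 m in about half a second, where it stays.
- jar: Closed round jar, 68 mm across, 105 mm high, standing on the rear part of the lid; origin at the centre of its underside.
- dish: Small white coin dish, 100 mm across, 22 mm high, standing on the rear part of the lid; origin at the centre of its underside.
- tin: Plain steel tin, 74 mm across, 110 mm high, on the counter beside the box; origin at the centre of its underside.
- cup: White plastic cup, 80 mm across, 85 mm high, on the counter beside the box; origin at the centre of its underside.

How it is judged:
On the way:
1. the release button is pressed in (value of joint catch above 0.003 m).
At the end, for the whole second after the job is handed in: The drawer stands open by more than 35 mm and at rest, the button has come back up (less than 2 mm in), and jar, dish, tin and cup stand upright within 30 mm of where they were (value of joint drawer above 0.035 m and velocity of joint drawer below 0.01 m/s and value of joint catch below 0.002 m and distance of each of jar, dish, tin, cup from where it was at the start of the episode below 0.03 m and angle between each of jar, dish, tin, cup's own z axis and vertical below 0.3 rad); the robot touches nothing.
It fails at once if the jar, dish, tin or cup was lifted, carried or pushed away (more than 30 mm) (distance of any of jar, dish, tin, cup from where it was at the start of the episode above 0.03 m).
It fails at once if the hand leaned on something with more than 60 N (contact force between the arm and anything else above 60 N).
It also fails if it takes over 38 s, if anything falls off the work surface, if the arm or the gripper's body presses on something with over 40 N, if the wrist force passes 120 N, or if a joint passes its speed limit or range.

### The arm

A 7-joint arm with a two-finger parallel gripper is mounted at the origin on the work surface. World frame = base frame: x ahead of the robot, y to its left, z up, the work surface at z = 0. Lengths are in m, angles in rad, forces in N, time in s.
With the tool pointing down it reaches from about 0.35 to 0.9 m from the base axis. Payload 8.1 kg.
Tool frame: the origin (TCP) lies at the centre of the arm's flange, where the gripper is bolted on; the fingertips stand 178 mm ahead of it and the grasp point (between the pads) lies 159 mm ahead of it; z points along the fingers, y is the line along which they close (so a half turn about z gives the same grasp; the last joint's range is limited). The gripper opens to 92 mm and grips with 3 to 60 N. Pads are 19 mm wide; open, the fingers measure 130 mm over their backs; the gripper's body (75 mm by 190 mm) begins 47 mm behind the grasp point.
Start: joints at [1.046, 0.434, 0.025, 1.573, -0.012, 1.134, -0.075], TCP at [0.256, -0.57, 0.405] pointing down, gripper open.
Joint ranges: [-2.62, 2.62], [-0.44, 2.09], [-1.27, 1.32], [0.08, 2.57], [-1.32, 4.46], [0.12, 2], [-2.74, 2.74]. Speed limits (rad/s): [2.22, 2.22, 3.01, 3.01, 3.14, 3.14, 3.14].

### API

Orientations are given as a rotation vector (axis times angle).
In Python, from cell import arm gives the robot as it stands. The module is installed in compiled form; this text tells all that it offers.
- The arm moves only by the shell command python3 -m inch 'ROWS' [FORCE]. ROWS is text: rows parted by semicolons, each of 5 numbers parted by spaces: the shift along the tool's x, y, z in m, then the turn about the tool's z in rad, then the finger opening in m, from 0 to 0.0918. In form: x y z roll fingers; .... A call has 1 to 5 rows; each row is the pose to reach, as a shift and turn from the pose commanded when the call began, along the tool's axes at that moment; what a row does not reach only later rows make up. A row lasts 1/10 s, in which the tool goes at most 50 mm and 8.59 degrees, less where a joint would pass 70% of its speed; a pose out of reach is approached as far as the arm can. A call with a gripper value outside its range is refused whole. The fingers move at their own pace and stop on an object; FORCE is the grip in N (left out, the last holds). Time passes only in rows, so rows that repeat a pose let the fingers close. It gives the time, the measured TCP pose, the force, the opening and the grip force at its end, in the units of the state.
- arm.observe(): the state, without advancing time (a new reading comes with each control period).
- arm.get_image(name): name is "side" or "top"; returns the picture (480x640x3 uint8, red, green, blue); there is no depth.
- arm.get_calibration(name): a dict with "intrinsics" (3x3 intrinsics, pixels), "distortion" ([k1, k2, p1, p2, k3] as OpenCV has them; the pictures are not rectified), "pose" (4x4, takes a point from camera to world coordinates). Camera axes: x right, y up, looking along -z (the intrinsics and any distortion apply to the point x, -y, -z); pixel columns grow to the right and rows downward; lengths in m; the calibration is good to about 2 mm. A picture is of the moment at which its call begins. get_calibration takes no time and is no camera call.
- arm.sign_off(): hands the job in; it is judged then, once.
Trained networks look in the newest picture that a camera, given by its name, has taken for a name from the list of things; names that differ only in an ending like _2 or _b are one class to them, and where a whole thing is asked for, a point or a joint stands for the part that bears it (a point fixed in the world has none). Each returns a list of dicts, best first, with "conf" (0 to 1); they miss things now and then, are a little off and sometimes report something else, mostly with a low value. They report only what shows in the picture. A call takes as long as a camera call.
- arm.look_for(camera, query): "point" ([row, column] in pixels, amid what is visible of it).
- arm.silhouettes(camera, query): "region" (480x640 bool, what is visible of it) and "point" ([row, column] in pixels, amid what is visible of it).
- arm.place_of(camera, query): "point" ([row, column] in pixels: a listed point, or the origin of a listed thing).
The state is a dict: "clock": time; "joints": joint angles; "dq": joint speeds; "joint_efforts": joint torques, N m; "position": TCP position; "ee_rot": TCP orientation; "force": force on the tool from outside, world axes, zero at the start; "ft_torque": the same for the moment, N m; "width": opening from 0.0 (shut) to 1.0 (fully open); "gripper_force": force on a finger pad.
Only numpy, scipy, OpenCV 4.12 (cv2) and the standard library are available. Lean on these libraries where they do the work, as an engineer would, in place of code of your own. Each camera call takes 0.05 s, during which the arm holds its last target. There are 200 camera calls.

## Working session

There is one attempt and no reset: what is moved stays moved. The work goes in short steps, Python scripts to look and compute and a shell command to move; the robot and the scene stay as the last step left them, time stands still between calls to the robot, and variables do not carry over. Pictures are saved under pics/ and viewed, at most 10 in all, crops included, and the job is handed in when it is done.

```bash
mkdir -p pics
cat > h.py <<'E'
import numpy as np, cv2
from cell import arm
def ray(cam,pt,z):
    c=arm.get_calibration(cam);K=np.array(c["intrinsics"],float);D=np.array(c["distortion"],float);T=np.array(c["pose"])
    u=cv2.undistortPoints(np.array([[[pt[1],pt[0]]]],float),K,D)[0,0]
    d=T[:3,:3]@np.array([u[0],-u[1],-1]);o=T[:3,3]
    return o+d*(z-o[2])/d[2]
def save(cam,n):
    im=arm.get_image(cam);cv2.imwrite(f"pics/{n}.png",im[:,:,::-1]);return im
E
python3 - <<'E'
from h import *
s=arm.observe();print(s)
for cam in("top","side"):
    save(cam,cam+"0")
    for q,z in(("strip_mid",.1094),("cashbox",0),("catch",.1074),("jar",.11),("dish",.11),("tin",0),("cup",0)):
        for r in arm.place_of(cam,q)[:2] if q!="catch" else arm.look_for(cam,q)[:2]:
            print(cam,q,round(r["conf"],2),np.round(r["point"]),ray(cam,r["point"],z).round(4))
    print(np.array(arm.get_calibration(cam)["pose"])[:3,3])
E
```

```text
{'clock': 0.0, 'joints': array([ 1.04639391,  0.43523431,  0.02494417,  1.57409116, -0.01164624,
        1.13402203, -0.07509391]), 'dq': array([ 0.00087218,  0.00018316, -0.00167322, -0.00165709,  0.00187818,
       -0.0034091 ,  0.00216203]), 'joint_efforts': array([-1.67506430e-03, -6.67842793e+01,  9.84719731e-01, -3.14457929e+01,
       -6.04147674e-02,  4.28659644e-02,  2.25358858e-04]), 'position': array([ 0.25577375, -0.57000973,  0.40393966]), 'ee_rot': array([-3.07048367e+00, -6.57252105e-01,  6.69691102e-04]), 'force': array([-0.02808198, -0.09522113, -0.18915839]), 'ft_torque': array([ 0.00121888,  0.01392141, -0.00662482]), 'gripper_force': 0.0, 'width': 0.9997584113489731}
top strip_mid 0.56 [296. 326.] [0.4976 0.025  0.1094]
top cashbox 0.91 [277. 323.] [0.5639 0.0354 0.    ]
top catch 0.63 [299. 315.] [0.4907 0.061  0.1074]
top catch 0.22 [275. 321.] [0.5628 0.0419 0.1074]
top jar 0.82 [235. 339.] [ 0.689  -0.0165  0.11  ]
top dish 0.75 [254. 277.] [0.6315 0.1779 0.11  ]
top tin 0.86 [297. 501.] [ 0.4964 -0.5481  0.    ]
top cup 0.85 [288. 182.] [0.5314 0.5003 0.    ]
[0.45177419 0.01904738 1.9011019 ]
side cashbox 0.56 [280. 327.] [0.5584 0.049  0.    ]
side cashbox 0.25 [171. 422.] [ 0.498  -0.5367  0.    ]
side catch 0.79 [262. 351.] [0.4916 0.0597 0.1074]
side catch 0.22 [270. 271.] [0.6468 0.1734 0.1074]
side dish 0.98 [274. 274.] [0.6321 0.1819 0.11  ]
side tin 0.89 [170. 426.] [ 0.4885 -0.5472  0.    ]
side cup 0.66 [430. 237.] [0.5336 0.4973 0.    ]
[0.19347332 0.81418065 0.94389056]
```

Run:
```python
import cv2
a=cv2.imread("pics/top0.png")[190:340,220:420];b=cv2.imread("pics/side0.png")[180:380,220:480]
a=cv2.resize(a,(520,390),interpolation=cv2.INTER_CUBIC)
cv2.imwrite("pics/a.png",cv2.resize(a,(800,600)))
cv2.imwrite("pics/b.png",cv2.resize(b,(780,600),interpolation=cv2.INTER_CUBIC))
```

```text
(no output)
```

View pics/a.png

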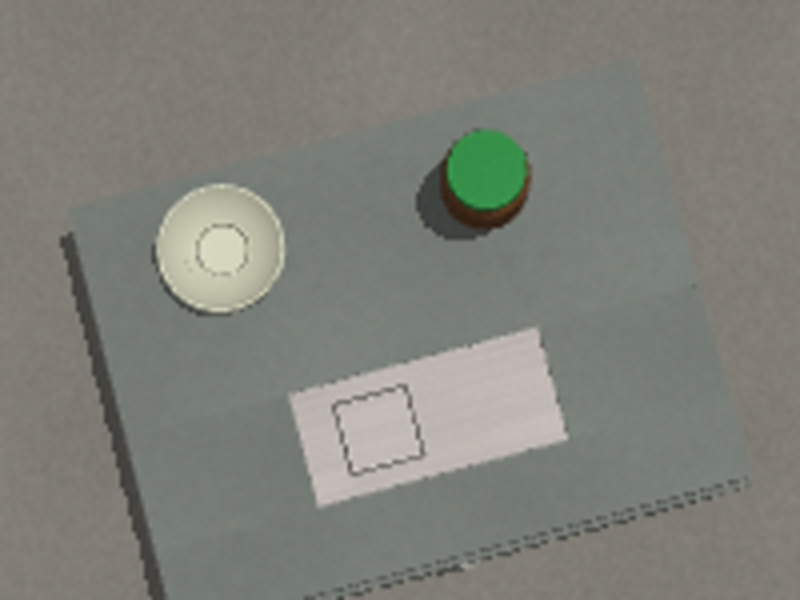

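View pics/b.png

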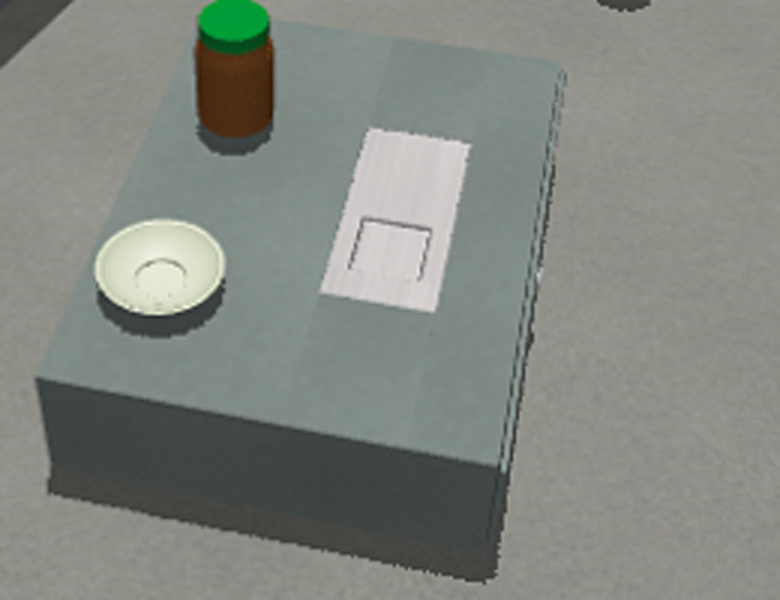

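Top view: the button's outline is centred at about crop (379,430) on the strip, whose centre is (428,416), so the button lies towards the dish. The side crop agrees, with the button at about (390,250). The jar and dish are clear of it.

Run:
```python
from h import *
from scipy.spatial.transform import Rotation as R
def A(c,r,z=.1094): return ray("top",(190+(r+.5)/4-.5,220+(c+.5)/4-.5),z)
def B(c,r,z=.1094): return ray("side",(180+(r+.5)/3-.5,220+(c+.5)/3-.5),z)
S=np.array([A(*p) for p in((290,394),(538,328),(568,438),(318,506))])
S2=np.array([B(*p) for p in((320,293),(370,128),(471,144),(436,311))])
bt=np.mean([A(*p) for p in((333,403),(408,385),(424,457),(350,474))],0)
bs=np.mean([B(*p) for p in((361,218),(431,230),(421,281),(348,270))],0)
for s in(S,S2):
    d=s[0]-s[1]+s[3]-s[2]; yaw=np.arctan2(-d[0],d[1]); print(s.mean(0),"len",np.linalg.norm(d)/2,"w",np.linalg.norm(s[0]-s[3]),"yaw",np.degrees(yaw))
print(bt,bs)
s=arm.observe();M=R.from_rotvec(s["ee_rot"]).as_matrix()
b=(bt+bs)/2; print("shift tool",M.T@(np.r_[b[:2],.1094+.178+.04]-s["position"]),"tool x ang",np.degrees(np.arctan2(M[1,0],M[0,0])))
for q in ("strip_mid",): print(arm.place_of("side",q))
```

```text
[0.50595025 0.02313997 0.1094    ] len 0.1995039886492848 w 0.08899661084118077 yaw 14.813123169196034
[0.50317675 0.02467477 0.1094    ] len 0.19726119268090703 w 0.09009879282639886 yaw 14.682910347810902
[0.49576228 0.06179418 0.1094    ] [0.49348259 0.06468069 0.1094    ]
shift tool [ 0.47713117 -0.4802549   0.07734356] tool x ang 24.162211237251896
[]
```

```bash
python3 -m inch '0.03 -0.03 0 0 0; 0.06 -0.06 0 0 0; 0.09 -0.09 0 0 0; 0.12 -0.12 0 0 0; 0.15 -0.15 0 0 0' 10; python3 -m inch '0.03 -0.03 0 0 0; 0.06 -0.06 0 0 0; 0.09 -0.09 0 0 0; 0.12 -0.12 0 0 0; 0.15 -0.15 0 0 0'; python3 -m inch '0.03 -0.03 0 0 0; 0.06 -0.06 0 0 0; 0.09 -0.09 0 0 0; 0.12 -0.12 0 0 0; 0.15 -0.15 0 0 0'
cat > to.py <<'E'
from h import *; import sys
from scipy.spatial.transform import Rotation as R
s=arm.observe();M=R.from_rotvec(s["ee_rot"]).as_matrix()
print(s["clock"],s["position"],"shift",(M.T@(np.r_[.4945,.063,.2874]-s["position"])).round(4),"roll",np.arctan2(M[1,0],M[0,0])-np.radians(14.75),"zaxis",M[:,2].round(3),s["force"],s["width"])
E
python3 to.py
```

```text
clock: 1.35
position: [0.3317, -0.3703, 0.4049]
ee_rot: [3.072, 0.657, 0.0]
force: [1.4, -0.3, 0.6]
width: 0.616
gripper_force: 0.0
clock: 1.85
position: [0.4071, -0.1721, 0.4051]
ee_rot: [3.071, 0.657, 0.001]
force: [0.4, -0.2, -0.3]
width: 0.182
gripper_force: 0.0
clock: 2.35
position: [0.4826, 0.0261, 0.405]
ee_rot: [3.072, 0.657, 0.001]
force: [0.2, -0.6, 1.2]
width: 0.003
gripper_force: 0.0
2.35 [0.48257659 0.02614335 0.40501229] shift [ 0.0259 -0.0288  0.1176] roll 0.16394759983502005 zaxis [ 0.001 -0.    -1.   ] [ 0.24023872 -0.60579116  1.23943384] 0.0028185397757080604
```

```bash
python3 -m inch '0 0 0 0 0; 0 0 0 0 0' ; python3 to.py; python3 -m inch '0.018 -0.018 0.02 0.08 0; 0.025 -0.028 0.05 0.164 0; 0.025 -0.028 0.08 0.164 0; 0.025 -0.028 0.09 0.164 0; 0.025 -0.028 0.09 0.164 0'; python3 -m inch '0 0 0 0 0; 0 0 0 0 0'; python3 to.py; python3 -c "
from h import *
b=save('side','s1')[180:380,220:480,::-1];t=save('top','t1')[190:340,220:420,::-1]
cv2.imwrite('pics/c.png',np.hstack([cv2.resize(b,(390,300)),cv2.resize(t,(400,300))]))"
```

```text
clock: 2.55
position: [0.4823, 0.0254, 0.4046]
ee_rot: [-3.071, -0.661, 0.0]
force: [-0.8, -0.4, -0.2]
width: 0.004
gripper_force: 0.0
2.55 [0.4823437  0.02540663 0.40464641] shift [ 0.0266 -0.0292  0.1172] roll 0.16679196854218525 zaxis [-0.  0. -1.] [-0.78249222 -0.42439754 -0.16226088] 0.004152358938535195
clock: 3.05
position: [0.493, 0.0589, 0.3137]
ee_rot: [3.115, 0.402, -0.005]
force: [0.7, -0.4, 0.0]
width: 0.008
gripper_force: 0.0
clock: 3.25
position: [0.4941, 0.0599, 0.3162]
ee_rot: [3.116, 0.402, 0.004]
force: [-0.2, -0.8, -0.1]
width: 0.006
gripper_force: 0.0
3.25 [0.4941392  0.05987705 0.31615498] shift [ 0.0011 -0.0029  0.0288] roll -0.0006550999580065553 zaxis [ 0.002  0.    -1.   ] [-0.23977349 -0.75817985 -0.13384199] 0.00631768495803184
```

View pics/c.png

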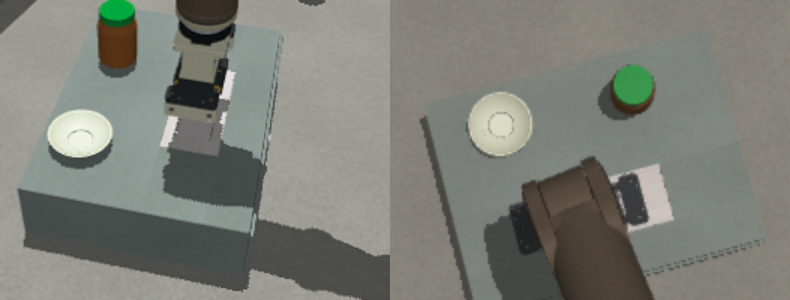

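The hand is over the left part of the strip (side crop, about (195,130)) and clear of the jar and dish. Going down gently.

```bash
python3 -m inch '0.001 -0.003 0.01 0 0; 0.001 -0.003 0.02 0 0; 0.001 -0.003 0.024 0 0; 0.001 -0.003 0.024 0 0'; python3 -m inch '0 0 0.002 0 0; 0 0 0.004 0 0; 0 0 0.005 0 0; 0 0 0.005 0 0'; python3 to.py
```

```text
clock: 3.75
position: [0.4934, 0.0634, 0.2896]
ee_rot: [3.115, 0.404, -0.003]
force: [-0.5, -0.0, 0.1]
width: 0.005
gripper_force: 0.0
clock: 4.15
position: [0.4938, 0.0635, 0.2858]
ee_rot: [3.115, 0.404, 0.0]
force: [0.5, -0.9, 0.2]
width: 0.006
gripper_force: 0.0
4.15 [0.49382237 0.06345626 0.28577792] shift [ 0.0005  0.0006 -0.0016] roll 0.0002906147732746889 zaxis [ 0. -0. -1.] [ 0.48277524 -0.86342901  0.16807283] 0.005686207488860798
```

No contact at 1.6 mm below the strip's level: the tips are in the opening. Now pressing step by step.

```bash
python3 -m inch '0 0 0.001 0 0; 0 0 0.002 0 0; 0 0 0.002 0 0'; python3 -m inch '0 0 0.001 0 0; 0 0 0.002 0 0; 0 0 0.002 0 0'; python3 -m inch '0 0 0.001 0 0; 0 0 0.001 0 0; 0 0 0.001 0 0'; python3 to.py
```

```text
clock: 4.45
position: [0.4938, 0.0635, 0.284]
ee_rot: [3.115, 0.404, 0.001]
force: [-1.0, -0.6, 3.8]
width: 0.001
gripper_force: 1.9
clock: 4.75
position: [0.4938, 0.0635, 0.2818]
ee_rot: [3.116, 0.404, 0.001]
force: [-0.7, -0.3, 2.3]
width: 0.01
gripper_force: 0.8
clock: 5.05
position: [0.4939, 0.0635, 0.2808]
ee_rot: [3.116, 0.404, 0.0]
force: [-0.4, -1.0, 4.1]
width: 0.005
gripper_force: 2.0
5.05 [0.49387356 0.06345573 0.28078204] shift [ 0.0005  0.0006 -0.0066] roll 0.0002167803211963193 zaxis [ 0. -0. -1.] [-0.390018   -0.98608502  4.13047475] 0.005490698966241205
```

```bash
python3 -m inch '0 0 0.001 0 0; 0 0 0.0015 0 0; 0 0 0.0015 0 0; 0 0 0.0015 0 0; 0 0 0.0015 0 0'; python3 to.py; python3 -c "
from h import *
b=save('side','s2')[180:380,220:480,::-1];t=save('top','t2')[190:340,220:420,::-1]
cv2.imwrite('pics/d.png',np.hstack([cv2.resize(b,(390,300)),cv2.resize(t,(400,300))]))"
```

```text
clock: 5.55
position: [0.4938, 0.0635, 0.2796]
ee_rot: [3.115, 0.404, 0.001]
force: [-2.0, -0.2, 10.4]
width: 0.004
gripper_force: 5.0
5.55 [0.49384998 0.06349406 0.27964629] shift [ 0.0005  0.0006 -0.0078] roll 0.00023402769250735478 zaxis [ 0. -0. -1.] [-2.01975117 -0.23860319 10.35746892] 0.004449814239669763
```

View pics/d.png

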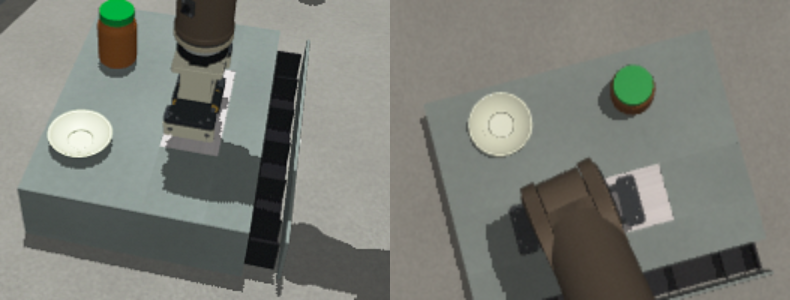

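The drawer stands open (side crop, dark compartments at about (275,160)), and the button is at its stop at 10 N. Retracting straight up.

```bash
python3 -m inch '0 0 -0.01 0 0; 0 0 -0.03 0 0; 0 0 -0.06 0 0; 0 0 -0.09 0 0; 0 0 -0.12 0 0'; python3 -m inch '0 0 0 0 0; 0 0 0 0 0; 0 0 0 0 0; 0 0 0 0 0; 0 0 0 0 0'; python3 -m inch '0 0 0 0 0; 0 0 0 0 0; 0 0 0 0 0; 0 0 0 0 0; 0 0 0 0 0'; python3 -c "
from h import *
b=save('side','s3')[180:380,220:480,::-1];t=save('top','t3')[190:340,220:420,::-1]
cv2.imwrite('pics/e.png',np.hstack([cv2.resize(b,(390,300)),cv2.resize(t,(400,300))]))"
```

```text
clock: 6.15
position: [0.4934, 0.0634, 0.4005]
ee_rot: [-3.115, -0.404, 0.001]
force: [1.5, -0.4, 0.5]
width: 0.007
gripper_force: 0.0
clock: 6.65
position: [0.4936, 0.0634, 0.3984]
ee_rot: [3.116, 0.404, -0.003]
force: [0.3, 0.9, -0.3]
width: 0.008
gripper_force: 0.0
clock: 7.15
position: [0.4938, 0.0635, 0.3993]
ee_rot: [3.116, 0.404, 0.0]
force: [-0.2, -0.5, 0.2]
width: 0.009
gripper_force: 0.0
```

View pics/e.png

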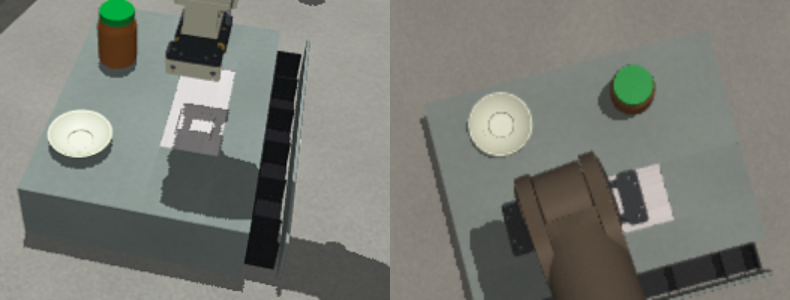

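The drawer stays open, the hand is clear above the strip, and the jar and dish have not moved.

```bash
python3 -c "
from cell import arm
print(arm.sign_off())"
```

```text
the job is handed in; nothing more can be done
None
```

I found the release button about 40 mm from the strip's middle on the dish side and pressed it to its stop at about 10 N; the drawer sprang open and was still open after I lifted the hand clear, so I handed the job in at about 7 s (no verdict came back).

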